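Post a medicine carton through the spring flap of the drop hatch

TASK

Post the small red carton through the drop hatch: push the green self-closing flap inwards with one finger and keep it open, and with the other finger push the carton along its lane through the gap until it drops into the well behind; then let the flap swing shut. Push only: do not grip, squeeze or lift the carton and do not let it push against the flap, and leave the jar, the mortar and the tin where they stand.

Things in the scene. Friction and masses are not known exactly. Their poses are not given: they have to be found in the camera images.
- hatch: drop hatch fixed to the counter, a plywood box 340 mm long (x), 132 mm wide (y). Origin on the counter under the closed flap, midway across; x points the way the carton is pushed (deck, flap, well), y left of that, z up. White deck at z = 85 mm from x = -190 to +2 mm, open above and at its -x end. Side walls 6 mm thick, inner faces at y = +-60 mm, tops at z = 105 mm, 117 mm from x = -12 on
- lane_rail (a point): centre of the top of a low metal rail on the deck, 160 mm long (hatch x = -180 to -20 mm), 6 mm wide (y = -6 to 0), 6 mm high. It parts the carton's lane (hatch y = -60 to -6 mm) from the free lane (y = 0 to 60 mm) along which a finger can go to the flap
- well (a point): centre of the floor of the well behind the flap: open-topped, hatch x = 2 to 144 mm, y = -60 to 60 mm, grey floor at z = 8 mm, 77 mm below the deck; its walls reach to z = 117 mm
- flap (a joint): green upright leaf 108 mm long, 6 mm thick, z = 88 to 117 mm, between deck and well; nothing above it. Upright hinge at hatch x = 0, y = +55 mm; 0 rad is closed (leaf along hatch -y), growing as the free end swings inwards (hatch +x), stop at 1.55. A spring shuts it: 0.02 N m at 0, 0.08 N m at 1.5 rad (1 to 3 N at 30 mm from the hinge)
- flap_hinge (a point): point on the flap's fixed hinge axis at the leaf's mid height (hatch x = 0, y = 55, z = 102.5 mm)
- flap_edge (a point): middle of the flap's free edge, 110 mm from the hinge axis; moves with the flap
- carton: red carton with a yellow band, 40 mm along its x, 44 mm along its y, 28 mm high, 50 to 100 g, rigid, loose; lies flat on the deck in its lane. Origin: centre of its underside; axes nearly those of the hatch at the start.
- jar: bystander: closed amber jar, 60 mm diameter, 85 mm high, origin centre of underside
- mortar: bystander: white ceramic bowl, 84 mm diameter, 60 mm high, origin centre of underside
- tin: bystander: round blue tin, 64 mm diameter, 68 mm high, origin centre of underside
There are look-alikes about, which are no part of the job. Several things have the shape of the carton; the one meant has the colours described above.

How it is judged:
By the outcome, as a careful person would: the job done as asked, in the order asked, and still so for the second after the job is handed in, with the robot touching nothing.
It also fails if it takes over 37 s, if anything falls off the work surface, if the arm or the gripper's body presses on something with over 40 N, if the wrist force passes 120 N, or if a joint passes its speed limit or range.

ROBOT

A 6-joint arm with a two-finger parallel gripper is mounted at the origin on the work surface. World frame = base frame: x ahead of the robot, y to its left, z up, the work surface at z = 0. Lengths are in m, angles in rad, forces in N, time in s.
With the tool pointing down it reaches from about 0.35 to 0.975 m from the base axis. Payload 4.9 kg.
Tool frame: the origin (TCP) lies between the finger pads; the fingertips stand 17 mm ahead of it and the grasp point (between the pads) lies 2 mm behind it; z points along the fingers, y is the direction in which the jaws open and shut (so a half turn about z gives the same grasp; the last joint's range is limited). The gripper opens to 85 mm and grips with 20 to 120 N. Pads are 22 mm wide; open, the fingers measure 114 mm over their backs; the gripper's body (76 mm by 85 mm) begins 54 mm behind the grasp point. The pads swing forward as they close: fully open they stand 13 mm farther back than shut.
Start: joints at [1.16, 0.053, 1.613, -0, 1.476, -0.119], TCP at [0.18, 0.599, 0.226] pointing down, gripper open.
Joint ranges: [-3.01, 3.01], [-1.01, 2.22], [0.06, 2.58], [-1.02, 4.17], [0.09, 2.62], [-3.14, 3.14]. Speed limits (rad/s): [2.57, 2.57, 3.14, 3.14, 3.14, 3.14].

INTERFACE

Orientations are given as a unit quaternion [w, x, y, z].
In Python, from plant import state, grab_frame, camera_model, job_done, find_in, silhouettes, landmark_of gives the robot as it stands.
- The arm moves only by the shell command python3 -m crank 'ROWS'. ROWS is JSON, a list of rows, each an object with "angular": the turn, a rotation vector about the tool's x, y, z each as a share of 5 degrees, from -1 to 1, a list of three; "delta_pos": the shift along the tool's x, y, z each as a share of 3 cm, from -1 to 1, a list of three; "gripper": the opening, from 0 (shut) to 1 (fully open). In form: [{"angular": [ax, ay, az], "delta_pos": [tx, ty, tz], "gripper": gripper}, ...]. A call has 1 to 12 rows; each row shifts and turns the commanded pose from where the row before left it, along the tool's axes as they then stand; what a row does not reach is not made up. A row lasts 1/8 s, in which the tool goes at most 62.5 mm and 10.7 degrees, less where a joint would pass 70% of its speed; a pose out of reach is approached as far as the arm can. A call with a number of a shift or a turn outside -1 to 1 is refused whole. A call with a gripper value outside its range is refused whole. The fingers move at their own pace and stop on an object; the grip force is fixed at half the most. Time passes only in rows, so rows that do not move let the fingers close. It gives the time, the measured TCP pose, the force and the opening at its end, in the units of the state.
- state(): the state, without advancing time (a new reading comes with each control period).
- grab_frame(name): name is "side" or "top"; returns the picture (400x640x3 uint8, red, green, blue); there is no depth.
- camera_model(name): a dict with "camera_matrix" (3x3 intrinsics, pixels), "rvec" (rotation vector, rad) and "tvec" (3), from world to camera coordinates, as OpenCV has them. Camera axes: x right, y down, z forward; pixel columns grow to the right and rows downward; lengths in m; the calibration is good to about 2 mm. A picture is of the moment at which its call begins. camera_model takes no time and is no camera call.
- job_done(): hands the job in, once; it reports no verdict.
Trained networks look in the newest picture that a camera, given by its name, has taken for a name from the list of things; names that differ only in an ending like _2 or _b are one class to them, and where a whole thing is asked for, a point or a joint stands for the part that bears it (a point fixed in the world has none). Each returns a list of dicts, best first, with "conf" (0 to 1); they miss things now and then, are a little off and sometimes report something else, mostly with a low value. They report only what shows in the picture. A call takes as long as a camera call. They do not tell look-alikes from the thing itself.
- find_in(camera, target): "bbox" ([left, top, right, bottom] in pixels, round what is visible of it).
- silhouettes(camera, target): "mask" (400x640 bool, what is visible of it) and "bbox" ([left, top, right, bottom] in pixels, round what is visible of it).
- landmark_of(camera, target): "pixel" ([column, row] in pixels: a listed point, or the origin of a listed thing).
The state is a dict: "time": time; "joint_pos": joint angles; "joint_vel": joint speeds; "joint_efforts": joint torques, N m; "tool_pos": TCP position; "tool_rot": TCP orientation; "contact_force": force on the tool from outside, world axes, zero at the start; "ft_torque": the same for the moment, N m; "gripper_width": opening from 0.0 (shut) to 1.0 (fully open).
Only numpy, scipy, OpenCV 4.12 (cv2) and the standard library are available. Lean on these libraries where they do the work, as an engineer would, in place of code of your own. Each camera call takes 0.05 s, during which the arm holds its last target.

## Working session

There is one attempt and no reset: what is moved stays moved. The work goes in short steps, Python scripts to look and compute and a shell command to move; the robot and the scene stay as the last step left them, time stands still between calls to the robot, and variables do not carry over. Pictures are saved under pics/ and viewed, and the job is handed in when it is done.

```bash
ls; mkdir -p pics; python3 - <<'E'
from plant import *
import cv2
s=state(); print(s)
for c in("side","top"):
    im=grab_frame(c); cv2.imwrite(f"pics/{c}0.png",im[:,:,::-1])
    m=camera_model(c); print(c,m)
    for t in("lane_rail","well","flap_hinge","flap_edge","carton","hatch","jar","mortar","tin"):
        r=landmark_of(c,t); print(t,[([round(float(v),1) for v in d["pixel"]],round(d["conf"],2)) for d in r[:4]])
print(state()["time"])
E
```

```text
pics
{'time': 0.0, 'joint_pos': array([ 1.15999085e+00,  5.33828670e-02,  1.61430897e+00,  2.01180968e-05,
        1.47599381e+00, -1.18995758e-01]), 'joint_vel': array([-7.28984098e-05,  2.27954562e-03, -7.78892255e-04, -6.90298045e-04,
       -1.35031351e-03, -9.70144630e-04]), 'joint_efforts': array([-1.76351892e-03, -3.93672037e+01, -3.70175171e+01, -3.19653427e-04,
        6.92753558e-03, -1.20543584e-05]), 'tool_pos': array([0.17953887, 0.59799193, 0.22513796]), 'tool_rot': array([-2.83650028e-04,  1.45388606e-01,  9.89374074e-01, -1.00737039e-03]), 'contact_force': array([ 0.71356435, -0.57846397, -0.26392859]), 'ft_torque': array([-0.00938264, -0.02115028,  0.00117451]), 'gripper_width': 1.0003237606254032}
side {'camera_matrix': array([[362.65959098,   0.        , 321.01315858],
       [  0.        , 362.65959098, 198.89427182],
       [  0.        ,   0.        ,   1.        ]]), 'rvec': array([ 0.343939  , -2.75798238,  1.24911845]), 'tvec': array([0.57348365, 0.10197089, 0.85305317])}
lane_rail [([343.4, 184.2], 0.88), ([244.2, 239.7], 0.67)]
well []
flap_hinge [([295.9, 
[... 200 characters left out ...]
tin [([299.0, 244.3], 0.56)]
top {'camera_matrix': array([[453.30005578,   0.        , 319.77950498],
       [  0.        , 453.30005578, 194.20645288],
       [  0.        ,   0.        ,   1.        ]]), 'rvec': array([ 2.16358173, -2.1737082 ,  0.08059117]), 'tvec': array([0.10543922, 0.56015454, 1.09288356])}
lane_rail [([294.0, 130.2], 0.2)]
well [([347.3, 140.3], 0.7)]
flap_hinge [([327.5, 161.2], 0.59)]
flap_edge [([374.6, 163.2], 0.69)]
carton [([364.6, 195.5], 0.8), ([404.3, 241.7], 0.79), ([372.2, 274.9], 0.71), ([403.4, 136.3], 0.55)]
hatch [([349.0, 163.7], 0.59)]
jar [([289.9, 129.0], 0.82)]
mortar [([401.4, 185.6], 0.88), ([349.8, 204.0], 0.73)]
tin [([297.0, 181.5], 0.88)]
1.0
```

View pics/side0.png

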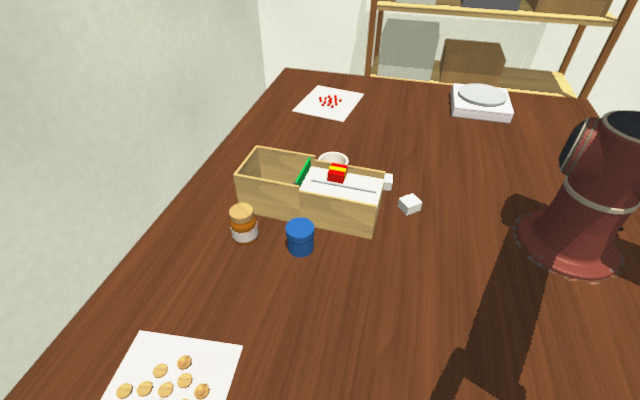

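View pics/top0.png

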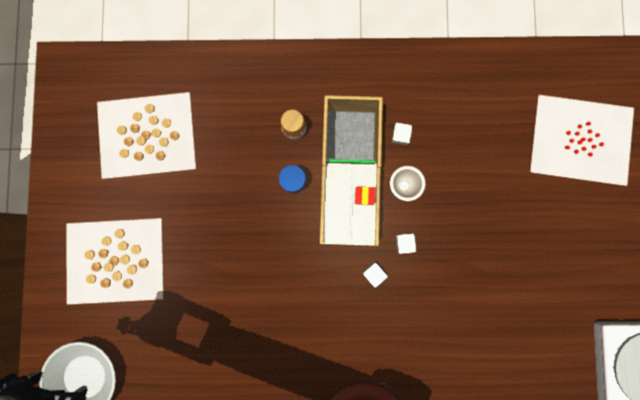

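```bash
python3 - <<'E'
import cv2
a=cv2.imread("pics/top0.png")[100:290,260:430]; cv2.imwrite("pics/top0c.png",cv2.resize(a,None,fx=3,fy=3,interpolation=cv2.INTER_CUBIC))
a=cv2.imread("pics/side0.png")[120:280,230:430]; cv2.imwrite("pics/side0c.png",cv2.resize(a,None,fx=3.5,fy=3.5,interpolation=cv2.INTER_CUBIC))
E
```

```text
(no output)
```

View pics/top0c.png

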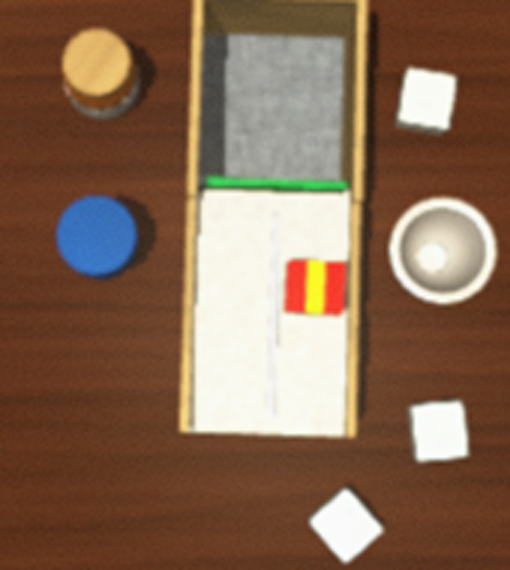

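View pics/side0c.png

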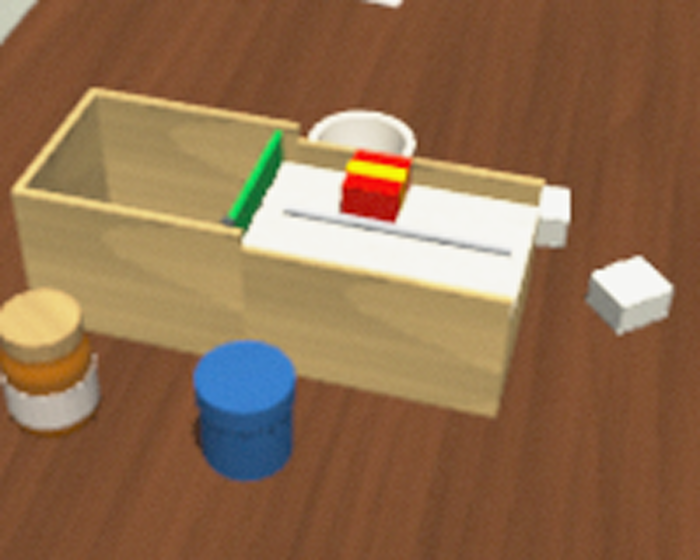

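The carton meant is the red one with the yellow band at top-view pixel (365,195), which is also the only one on the deck. The carton-shaped white blocks at (403,133), (406,243) and (375,275) are look-alikes. The enlarged crop confirms this. Next I fit the hatch pose.

```bash
cat > h.py <<'E'
import numpy as np, cv2
from plant import *
from scipy.optimize import least_squares
def proj(c,P):
    m=camera_model(c); return cv2.projectPoints(np.asarray(P,float).reshape(-1,1,3),m["rvec"],m["tvec"],m["camera_matrix"],None)[0].reshape(-1,2)
def H2W(h,P):
    P=np.atleast_2d(P).astype(float)/1000; c,s=np.cos(h[2]),np.sin(h[2])
    return np.c_[h[0]+c*P[:,0]-s*P[:,1],h[1]+s*P[:,0]+c*P[:,1],P[:,2]]
def ray(c,px,z):
    m=camera_model(c);R=cv2.Rodrigues(m["rvec"])[0];K=m["camera_matrix"]
    d=R.T@np.linalg.inv(K)@np.array([*px,1.]);o=-R.T@m["tvec"]
    return o+d*(z-o[2])/d[2]
def W2H(h,p):
    c,s=np.cos(h[2]),np.sin(h[2]);d=np.asarray(p)[:2]-h[:2]
    return 1000*np.array([c*d[0]+s*d[1],-s*d[0]+c*d[1]])
E
python3 - <<'E'
from h import *
T=lambda u,v:(260+u/3,100+v/3)
S=lambda u,v:(230+u/3.5,120+v/3.5)
top=[((-190,66,105),T(180,432)),((-190,-66,105),T(355,437)),((150,66,117),(325,96.5)),((150,-66,117),(382.5,97)),
 ((-180,-3,91),T(273,414)),((-20,-3,91),T(276,211)),((0,55,117),T(207,180)),((0,-55,117),T(346,184))]
side=[((-190,66,105),S(513,300)),((-190,-66,105),S(544,181)),((150,66,117),S(15,188)),((150,-66,117),S(94,90)),
 ((-180,-3,91),S(510,253)),((-20,-3,91),S(285,211)),((0,-55,117),S(281,132)),((-190,66,0),S(496,414))]
def res(h):
    r=[]
    for c,L in(("top",top),("side",side)):
        r.append((proj(c,H2W(h,[a for a,_ in L]))-np.array([b for _,b in L])).ravel())
    return np.concatenate(r)
s=least_squares(res,[0.6,0,0],loss="soft_l1"); print(s.x); print(res(s.x).reshape(-1,2).round(1))
np.save("hatch.npy",s.x)
h=s.x
# carton: red/yellow mask top face at z=113
im=cv2.imread("pics/top0.png")
hsv=cv2.cvtColor(im,cv2.COLOR_BGR2HSV)
m=((hsv[...,1]>150)&((hsv[...,0]<8)|(hsv[...,0]>172)|((hsv[...,0]>20)&(hsv[...,0]<35)))&(hsv[...,2]>120)).astype(np.uint8)
m[:180]=0;m[212:]=0;m[:,:350]=0;m[:,380:]=0
c=max(cv2.findContours(m,0,2)[0],key=cv2.contourArea); r=cv2.minAreaRect(c);print(r)
for p in cv2.boxPoints(r): print(W2H(h,ray("top",p,.113)).round(1))
print(W2H(h,ray("top",r[0],.113)))
for n,px,z in(("mortar",(407,183),.06),("tin",(292.5,179),.068),("jar",(292.5,121),.085)): p=ray("top",px,z);print(n,p,W2H(h,p))
E
```

```text
[ 0.62895244  0.0284457  -0.03880621]
[[-0.1 -0.7]
 [-0.2 -0.3]
 [-0.  -1. ]
 [-0.3  0.2]
 [-0.9  1.9]
 [ 0.1  0.6]
 [-1.4 -0.2]
 [ 0.5  0. ]
 [ 0.2  0.2]
 [ 0.5 -0.9]
 [-0.8  0.3]
 [-0.4 -1.2]
 [ 1.1 -1.9]
 [ 0.2 -2. ]
 [-0.2 -1.4]
 [ 0.2  0.4]]
((361.0, 195.0), (16.0, 12.0), 90.0)
[-59.8  -9.4]
[-58.9 -36.7]
[-95.3 -37.6]
[-96.2 -10.5]
[-77.56876687 -23.55634604]
mortar [ 0.58335893 -0.10629759  0.06      ] [ -40.33162276 -136.41071718]
tin [0.59360252 0.16708562 0.068     ] [-40.70205345 137.16409336]
jar [0.73010555 0.16599549 0.085     ] [ 95.74050133 141.37061554]
```

```bash
python3 -m crank '[{"angular":[0,0,1],"delta_pos":[0,0,0],"gripper":1},{"angular":[0,0,1],"delta_pos":[0,0,0],"gripper":1},{"angular":[0,0,1],"delta_pos":[0,0,0],"gripper":1},{"angular":[0,0,1],"delta_pos":[0,0,0],"gripper":1},{"angular":[0,0,1],"delta_pos":[0,0,0],"gripper":1},{"angular":[0,0,1],"delta_pos":[0,0,0],"gripper":1},{"angular":[0,0,1],"delta_pos":[0,0,0],"gripper":1},{"angular":[0,0,0.48],"delta_pos":[0,0,0],"gripper":1},{"angular":[0,0,0],"delta_pos":[0,0,0],"gripper":1}]'
cat >> h.py <<'E'
from scipy.spatial.transform import Rotation as Ro
def st(tgt=None):
    h=np.load("hatch.npy"); s=state(); w,x,y,z=s["tool_rot"]; R=Ro.from_quat([x,y,z,w]).as_matrix()
    yt=R[:,1]; lean=np.degrees(np.arctan2(yt[0],yt[1]))-np.degrees(-h[2])
    print("t",round(s["time"],2),"hatch xy",W2H(h,s["tool_pos"]).round(1),"z",(s["tool_pos"][2]*1e3).round(1),"lean",lean.round(2),"tilt",(R[:2,2]).round(3),"F",s["contact_force"].round(1),"w",round(s["gripper_width"],2),"j",s["joint_pos"].round(2))
    c,q=np.cos(h[2]),np.sin(h[2]); print("share per mm hatch+x:",(R.T@[c,q,0]/30).round(4),"+y:",(R.T@[-q,c,0]/30).round(4))
    if tgt is not None:
        p=H2W(h,tgt)[0]; print("rows total",(R.T@(p-s["tool_pos"])/0.03).round(2))
E
python3 -c "
from h import *
st((-84,.5,200))"
```

```text
time: 2.12
tool_pos: [0.1798, 0.5986, 0.2264]
tool_rot: [-0.0, 0.455, 0.891, 0.0]
contact_force: [0.7, 0.2, -0.8]
gripper_width: 1.003
t 2.12 hatch xy [-470.9  552.3] z 226.4 lean 51.87 tilt [0. 0.] F [ 0.7  0.2 -0.8] w 1.0 j [1.16 0.05 1.61 0.   1.48 0.53]
share per mm hatch+x: [-0.0206  0.0262  0.    ] +y: [0.0262 0.0206 0.    ]
rows total [-22.43  -1.21   0.88]
```

```bash
python3 -m crank '[{"angular":[0,0,0],"delta_pos":[-0.95,-0.05,0.03],"gripper":1},{"angular":[0,0,0],"delta_pos":[-0.95,-0.05,0.03],"gripper":1},{"angular":[0,0,0],"delta_pos":[-0.95,-0.05,0.03],"gripper":1},{"angular":[0,0,0],"delta_pos":[-0.95,-0.05,0.03],"gripper":1},{"angular":[0,0,0],"delta_pos":[-0.95,-0.05,0.03],"gripper":1},{"angular":[0,0,0],"delta_pos":[-0.95,-0.05,0.03],"gripper":1},{"angular":[0,0,0],"delta_pos":[-0.95,-0.05,0.03],"gripper":1},{"angular":[0,0,0],"delta_pos":[-0.95,-0.05,0.03],"gripper":1},{"angular":[0,0,0],"delta_pos":[-0.95,-0.05,0.03],"gripper":1},{"angular":[0,0,0],"delta_pos":[-0.95,-0.05,0.03],"gripper":1},{"angular":[0,0,0],"delta_pos":[-0.95,-0.05,0.03],"gripper":1},{"angular":[0,0,0],"delta_pos":[-0.95,-0.05,0.03],"gripper":1}]'
python3 -c "
from h import *
st((-84,.5,200))"
```

```text
time: 3.62
tool_pos: [0.3661, 0.3101, 0.2158]
tool_rot: [0.0, 0.455, 0.891, 0.0]
contact_force: [0.5, 0.5, 0.3]
gripper_width: 1.0
t 3.62 hatch xy [-273.6  271.3] z 215.8 lean 51.85 tilt [0. 0.] F [0.5 0.5 0.3] w 1.0 j [ 0.55 -0.3   1.95 -0.    1.49 -0.08]
share per mm hatch+x: [-0.0206  0.0262  0.    ] +y: [0.0262 0.0206 0.    ]
rows total [-11.    -0.61   0.53]
```

```bash
python3 -m crank '[{"angular":[0,0,0],"delta_pos":[-0.92,-0.05,0.18],"gripper":1},{"angular":[0,0,0],"delta_pos":[-0.92,-0.05,0.18],"gripper":1},{"angular":[0,0,0],"delta_pos":[-0.92,-0.05,0.18],"gripper":1},{"angular":[0,0,0],"delta_pos":[-0.92,-0.05,0.18],"gripper":1},{"angular":[0,0,0],"delta_pos":[-0.92,-0.05,0.18],"gripper":1},{"angular":[0,0,0],"delta_pos":[-0.92,-0.05,0.18],"gripper":1},{"angular":[0,0,0],"delta_pos":[-0.92,-0.05,0.18],"gripper":1},{"angular":[0,0,0],"delta_pos":[-0.92,-0.05,0.18],"gripper":1},{"angular":[0,0,0],"delta_pos":[-0.92,-0.05,0.18],"gripper":1},{"angular":[0,0,0],"delta_pos":[-0.92,-0.05,0.18],"gripper":1},{"angular":[0,0,0],"delta_pos":[-0.92,-0.05,0.18],"gripper":1},{"angular":[0,0,0],"delta_pos":[-0.92,-0.05,0.18],"gripper":1}]'
python3 -c "
from h import *
st((-84,.5,112))
for c in('top','side'):
    im=grab_frame(c)[:,:,::-1]; im=im[90:290,240:440] if c=='top' else im[100:280,220:440]
    cv2.imwrite(f'pics/{c}1.png',cv2.resize(im,None,fx=3,fy=3,interpolation=cv2.INTER_CUBIC))
"
```

```text
time: 5.12
tool_pos: [0.5457, 0.0312, 0.1508]
tool_rot: [0.0, 0.455, 0.891, 0.0]
contact_force: [-0.1, 0.4, -0.0]
gripper_width: 1.002
t 5.12 hatch xy [-83.3  -0.5] z 150.8 lean 51.85 tilt [0. 0.] F [-0.1  0.4 -0. ] w 1.0 j [-0.08 -0.08  1.87  0.    1.35 -0.71]
share per mm hatch+x: [-0.0206  0.0262  0.    ] +y: [0.0262 0.0206 0.    ]
rows total [0.04 0.   1.29]
```

View pics/top1.png

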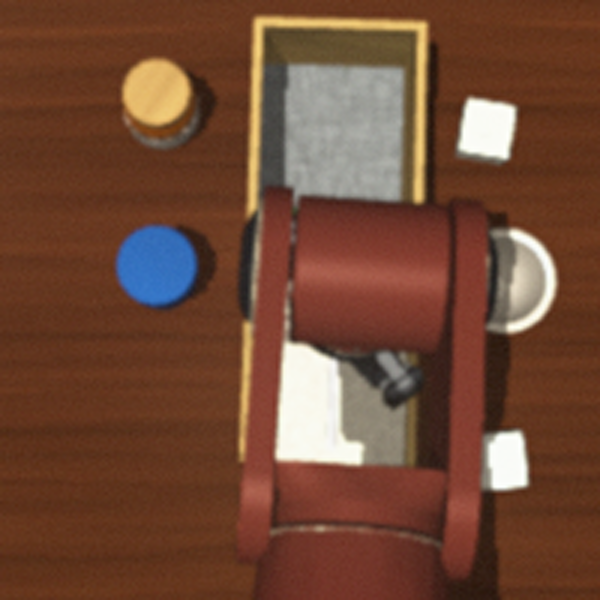

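View pics/side1.png

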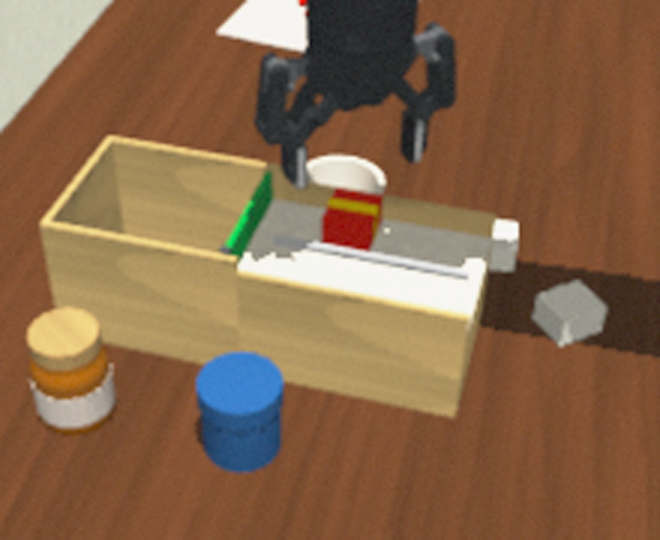

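```bash
python3 -c "
from h import *
h=np.load('hatch.npy')
for n,x,y in(('flap',-83.3+39.2,30.2),('cart',-83.3-39.2,-31.2)):
    for z in (134,140,147): print(n,z,((proj('side',H2W(h,(x,y,z)))[0]-[220,100])*3).round(0))
"
```

```text
flap 134 [291. 222.]
flap 140 [291. 215.]
flap 147 [291. 208.]
cart 134 [410. 194.]
cart 140 [410. 187.]
cart 147 [411. 180.]
```

```bash
python3 -c "
from h import *
h=np.load('hatch.npy')
im=grab_frame('side')[:,:,::-1].copy()
im=cv2.resize(im[100:210,290:390],None,fx=6,fy=6,interpolation=cv2.INTER_CUBIC)
p=state()['tool_pos']
for q in [p, p-[0,0,.017],p-[0,0,.004]]+list(H2W(h,[(-44,30,134),(-44,30,147),(-122.5,-31,134),(-122.5,-31,147)])):
    u=(proj('side',q)[0]-[290,100]+.5)*6; cv2.circle(im,tuple(int(v) for v in u),3,(0,255,255),-1)
cv2.imwrite('pics/z1.png',im)
"
```

```text
(no output)
```

View pics/z1.png

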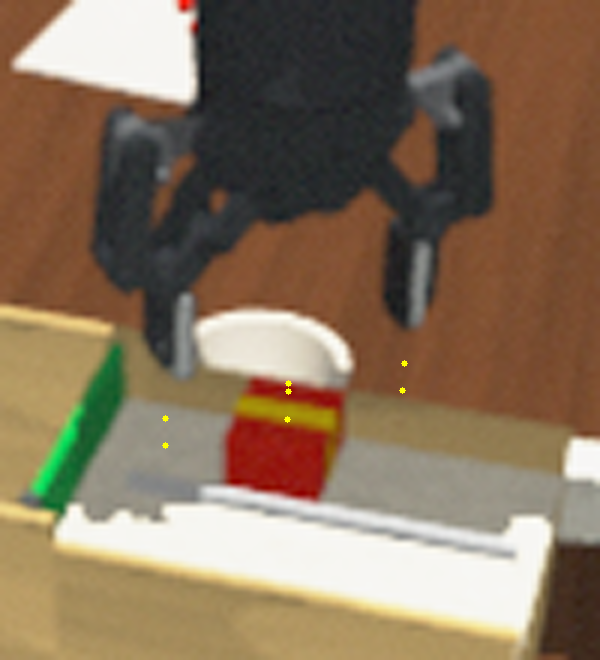

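```bash
python3 -c "
from h import *
h=np.load('hatch.npy')
for z in (.15,.19,.22,.25): print(z,W2H(h,ray('top',(240+400/3,90+388/3),z)))
for t in ('carton',): print(t)
for c in('top','side'):
  m=camera_model(c);print(c,-cv2.Rodrigues(m['rvec'])[0].T@m['tvec'])
"
```

```text
0.15 [-133.1875227   -49.09036693]
0.19 [-134.6792793   -45.03004382]
0.22 [-135.79809675  -41.9848015 ]
0.25 [-136.9169142   -38.93955917]
carton
top [0.46097025 0.08639692 1.13988027]
side [0.42160841 0.69643026 0.63577709]
```

```bash
python3 -m crank '[{"angular":[0,0,0],"delta_pos":[0.04,0,0.45],"gripper":1},{"angular":[0,0,0],"delta_pos":[0,0,0.45],"gripper":1},{"angular":[0,0,0],"delta_pos":[0,0,0.4],"gripper":1},{"angular":[0,0,0],"delta_pos":[0,0,0],"gripper":1}]'
python3 -c "
from h import *
h=np.load('hatch.npy');st()
im=grab_frame('side')[:,:,::-1].copy()
im=cv2.resize(im[110:220,290:390],None,fx=6,fy=6,interpolation=cv2.INTER_CUBIC)
for q in list(H2W(h,[(-44,30,95),(-44,30,85),(-122.5,-31,95),(-122.5,-31,85)])):
    u=(proj('side',q)[0]-[290,110]+.5)*6; cv2.circle(im,tuple(int(v) for v in u),3,(0,255,255),-1)
cv2.imwrite('pics/z2.png',im)
"
```

```text
time: 5.78
tool_pos: [0.5431, 0.0334, 0.1098]
tool_rot: [-0.002, 0.455, 0.891, -0.001]
contact_force: [-0.7, 0.2, 0.6]
gripper_width: 0.998
t 5.78 hatch xy [-86.    1.6] z 109.8 lean 51.86 tilt [-0.003  0.   ] F [-0.7  0.2  0.6] w 1.0 j [-0.08 -0.04  1.9  -0.    1.28 -0.7 ]
share per mm hatch+x: [-0.0206  0.0262 -0.0001] +y: [0.0262 0.0206 0.    ]
```

View pics/z2.png

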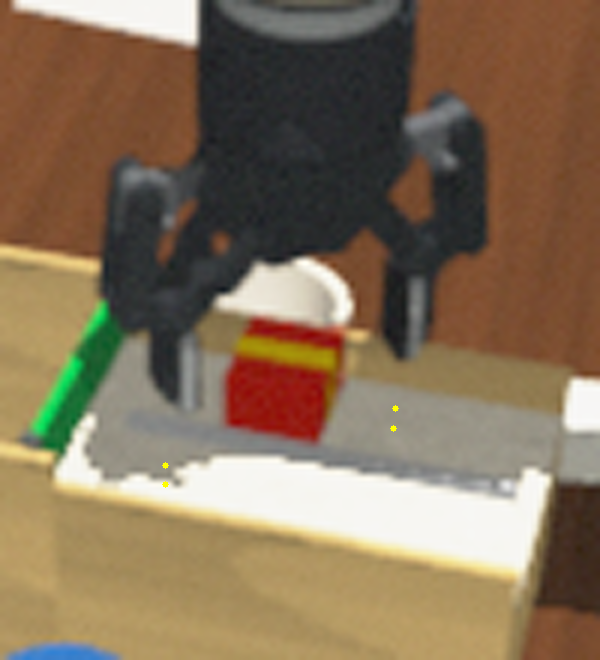

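```bash
python3 -m crank '[{"angular":[0,0,0],"delta_pos":[0,0,0.25],"gripper":1},{"angular":[0,0,0],"delta_pos":[0,0,0.25],"gripper":1},{"angular":[0,0,0],"delta_pos":[0,0,0],"gripper":1}]'
python3 -c "
from h import *
h=np.load('hatch.npy');st()
im=grab_frame('side')[:,:,::-1].copy()
im=cv2.resize(im[110:220,290:390],None,fx=6,fy=6,interpolation=cv2.INTER_CUBIC)
cv2.imwrite('pics/z3.png',im)
"
```

```text
time: 6.2
tool_pos: [0.5439, 0.033, 0.0959]
tool_rot: [-0.001, 0.455, 0.891, -0.0]
contact_force: [0.1, -0.9, 0.5]
gripper_width: 1.005
t 6.2 hatch xy [-85.2   1.3] z 95.9 lean 51.9 tilt [-0.002  0.   ] F [ 0.1 -0.9  0.5] w 1.01 j [-0.08 -0.02  1.91  0.    1.25 -0.7 ]
share per mm hatch+x: [-0.0206  0.0262 -0.0001] +y: [0.0262 0.0206 0.    ]
```

View pics/z3.png

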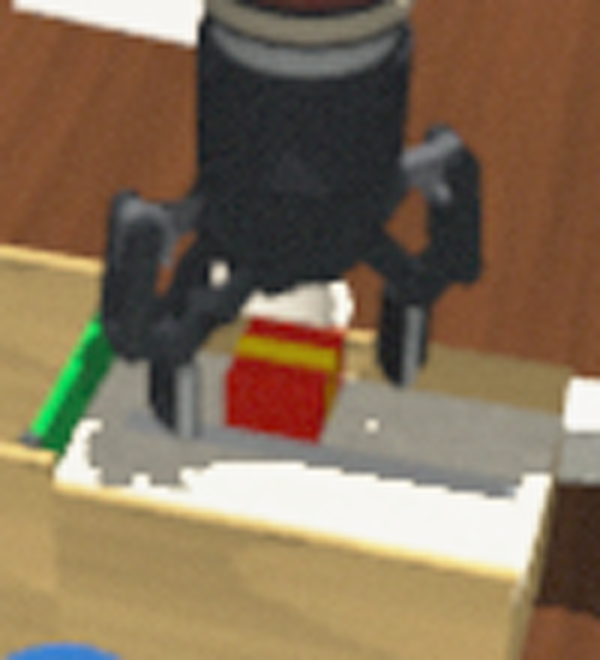

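```bash
python3 -m crank '[{"angular":[0,0,0],"delta_pos":[0,0,0.2],"gripper":1},{"angular":[0,0,0],"delta_pos":[0,0,0],"gripper":1}]'
python3 -m crank '[{"angular":[0,0,0],"delta_pos":[0,0,0.15],"gripper":1},{"angular":[0,0,0],"delta_pos":[0,0,0],"gripper":1}]'
python3 -c "
from h import *
h=np.load('hatch.npy');st()
im=grab_frame('side')[:,:,::-1].copy()
im=cv2.resize(im[110:220,290:390],None,fx=6,fy=6,interpolation=cv2.INTER_CUBIC)
cv2.imwrite('pics/z4.png',im)
im=grab_frame('top')[:,:,::-1].copy()
im=cv2.resize(im[140:260,300:420],None,fx=5,fy=5,interpolation=cv2.INTER_CUBIC)
cv2.imwrite('pics/t4.png',im)
"
```

```text
time: 6.5
tool_pos: [0.5441, 0.033, 0.0902]
tool_rot: [-0.0, 0.455, 0.891, -0.0]
contact_force: [0.4, 0.1, -0.4]
gripper_width: 0.999
time: 6.75
tool_pos: [0.5442, 0.033, 0.0858]
tool_rot: [-0.0, 0.455, 0.891, -0.0]
contact_force: [-0.9, -0.8, -0.0]
gripper_width: 0.997
t 6.75 hatch xy [-84.9   1.3] z 85.8 lean 51.9 tilt [-0.001  0.   ] F [-0.9 -0.8 -0. ] w 1.0 j [-0.08 -0.01  1.92 -0.    1.23 -0.7 ]
share per mm hatch+x: [-0.0206  0.0262 -0.    ] +y: [0.0262 0.0206 0.    ]
```

View pics/z4.png

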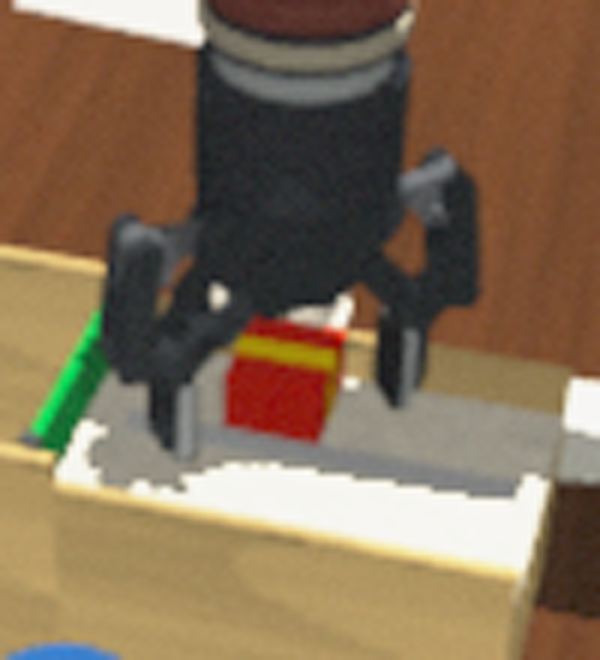

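View pics/t4.png

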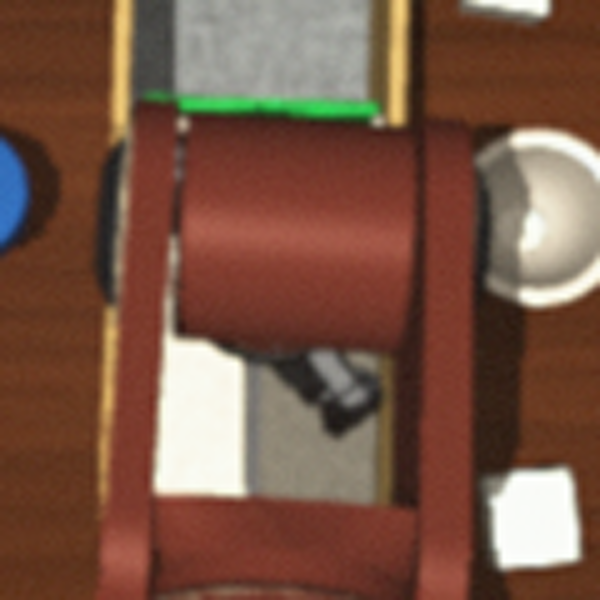

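```bash
python3 -m crank '[{"angular":[0,0,0],"delta_pos":[0,0,0.15],"gripper":1},{"angular":[0,0,0],"delta_pos":[-0.13,0.165,0],"gripper":1},{"angular":[0,0,0],"delta_pos":[-0.13,0.165,0],"gripper":1},{"angular":[0,0,0],"delta_pos":[-0.13,0.165,0],"gripper":1},{"angular":[0,0,0],"delta_pos":[-0.13,0.165,0],"gripper":1},{"angular":[0,0,0],"delta_pos":[0,0,0],"gripper":1}]'
cat > look.py <<'E'
import sys
from h import *
n=sys.argv[1];st()
a=grab_frame('side')[:,:,::-1][110:220,270:390]
b=grab_frame('top')[:,:,::-1][90:250,310:400]
a=cv2.resize(a,None,fx=4,fy=4,interpolation=cv2.INTER_CUBIC);b=cv2.resize(b,None,fx=3,fy=2.75,interpolation=cv2.INTER_CUBIC)
cv2.imwrite(f'pics/{n}.png',np.hstack([a,b]))
E
python3 look.py a5
```

```text
time: 7.6
tool_pos: [0.5703, 0.0319, 0.0819]
tool_rot: [0.0, 0.455, 0.891, 0.0]
contact_force: [-0.3, -0.1, 0.1]
gripper_width: 0.999
t 7.6 hatch xy [-58.8   1.1] z 81.9 lean 51.9 tilt [ 0. -0.] F [-0.3 -0.1  0.1] w 1.0 j [-0.07  0.06  1.86 -0.    1.22 -0.7 ]
share per mm hatch+x: [-0.0206  0.0262  0.    ] +y: [ 0.0262  0.0206 -0.    ]
```

View pics/a5.png

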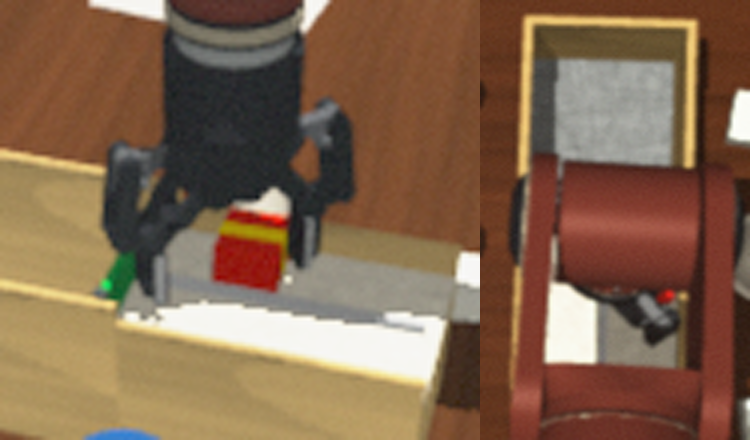

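```bash
python3 -m crank '[{"angular":[0,0,0],"delta_pos":[-0.1,0.13,0],"gripper":1},{"angular":[0,0,0],"delta_pos":[-0.1,0.13,0],"gripper":1},{"angular":[0,0,0],"delta_pos":[-0.1,0.13,0],"gripper":1},{"angular":[0,0,0],"delta_pos":[-0.1,0.13,0],"gripper":1},{"angular":[0,0,0],"delta_pos":[-0.1,0.13,0],"gripper":1},{"angular":[0,0,0],"delta_pos":[0,0,0],"gripper":1}]'
python3 look.py a6
```

```text
time: 8.45
tool_pos: [0.5945, 0.0311, 0.0816]
tool_rot: [0.0, 0.455, 0.891, -0.0]
contact_force: [-0.8, -1.0, -0.1]
gripper_width: 0.999
t 8.45 hatch xy [-34.5   1.3] z 81.6 lean 51.89 tilt [-0. -0.] F [-0.8 -1.  -0.1] w 1.0 j [-0.07  0.11  1.8  -0.    1.23 -0.7 ]
share per mm hatch+x: [-0.0206  0.0262 -0.    ] +y: [ 0.0262  0.0206 -0.    ]
```

View pics/a6.png

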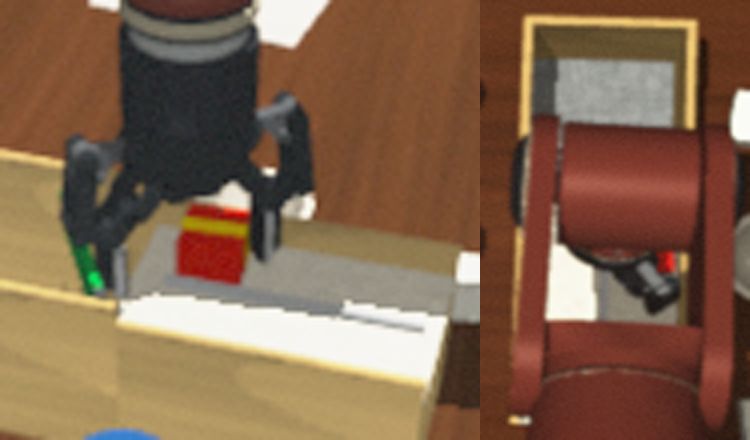

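```bash
python3 -m crank '[{"angular":[0,0,0],"delta_pos":[-0.1,0.13,0],"gripper":1},{"angular":[0,0,0],"delta_pos":[-0.1,0.13,0],"gripper":1},{"angular":[0,0,0],"delta_pos":[-0.1,0.13,0],"gripper":1},{"angular":[0,0,0],"delta_pos":[-0.06,0.08,0],"gripper":1},{"angular":[0,0,0],"delta_pos":[0,0,0],"gripper":1}]'
python3 look.py a7
```

```text
time: 9.18
tool_pos: [0.6126, 0.0305, 0.0818]
tool_rot: [0.0, 0.455, 0.89, -0.0]
contact_force: [-1.8, -1.8, -1.5]
gripper_width: 1.001
t 9.18 hatch xy [-16.5   1.4] z 81.8 lean 51.91 tilt [ 0.001 -0.   ] F [-1.8 -1.8 -1.5] w 1.0 j [-0.07  0.15  1.76 -0.    1.23 -0.7 ]
share per mm hatch+x: [-0.0206  0.0262  0.    ] +y: [ 0.0262  0.0206 -0.    ]
```

View pics/a7.png

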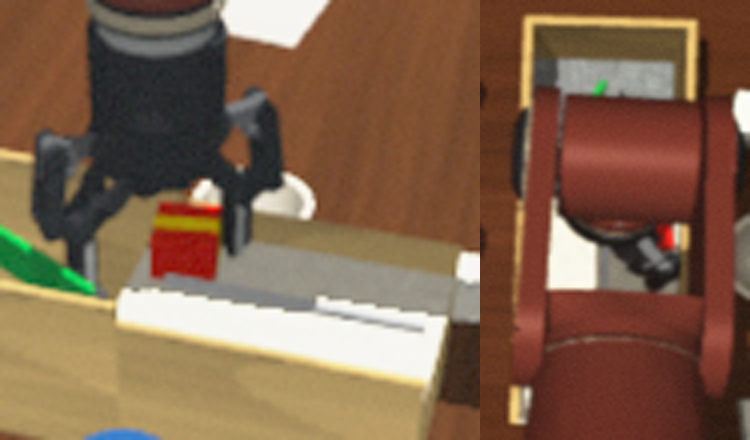

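```bash
python3 -c "
from h import *
h=np.load('hatch.npy');p=W2H(h,ray('top',(350.7,121),.117));print(p,np.degrees(np.arctan2(p[0],55-p[1])))"
```

```text
[91.81871758  4.90558684] 61.384021391708366
```

```bash
python3 -m crank '[{"angular":[0,0,0],"delta_pos":[0.0,0.11,0],"gripper":1},{"angular":[0,0,0],"delta_pos":[-0.05,0.17,0],"gripper":1},{"angular":[0,0,0],"delta_pos":[-0.1,0.13,0],"gripper":1},{"angular":[0,0,0],"delta_pos":[-0.1,0.13,0],"gripper":1},{"angular":[0,0,0],"delta_pos":[0,0,0],"gripper":1}]'
python3 look.py a8
```

```text
time: 9.9
tool_pos: [0.6304, 0.0341, 0.0821]
tool_rot: [0.001, 0.455, 0.89, 0.0]
contact_force: [-0.5, -2.0, -0.5]
gripper_width: 1.001
t 9.9 hatch xy [1.3 5.7] z 82.1 lean 51.91 tilt [ 0.002 -0.   ] F [-0.5 -2.  -0.5] w 1.0 j [-0.06  0.19  1.71  0.    1.24 -0.69]
share per mm hatch+x: [-0.0206  0.0262  0.0001] +y: [0.0262 0.0206 0.    ]
```

View pics/a8.png

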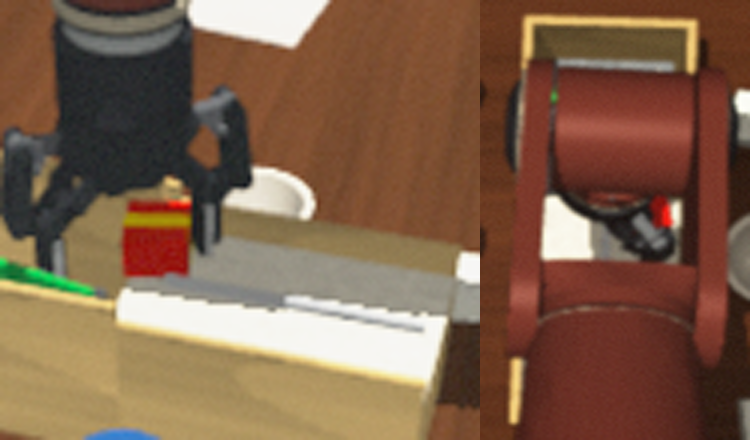

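```bash
python3 -m crank '[{"angular":[0,0,0],"delta_pos":[-0.1,0.13,0],"gripper":1},{"angular":[0,0,0],"delta_pos":[-0.1,0.13,0],"gripper":1},{"angular":[0,0,0],"delta_pos":[-0.1,0.13,0],"gripper":1},{"angular":[0,0,0],"delta_pos":[-0.1,0.13,0],"gripper":1},{"angular":[0,0,0],"delta_pos":[-0.1,0.13,0],"gripper":1},{"angular":[0,0,0],"delta_pos":[0,0,0],"gripper":1}]'
python3 look.py a9
```

```text
time: 10.75
tool_pos: [0.6549, 0.0334, 0.0819]
tool_rot: [0.001, 0.455, 0.891, 0.0]
contact_force: [1.1, -1.1, -0.1]
gripper_width: 0.999
t 10.75 hatch xy [25.7  6. ] z 81.9 lean 51.9 tilt [ 0.001 -0.   ] F [ 1.1 -1.1 -0.1] w 1.0 j [-0.06  0.25  1.65  0.    1.24 -0.69]
share per mm hatch+x: [-0.0206  0.0262  0.    ] +y: [0.0262 0.0206 0.    ]
```

View pics/a9.png

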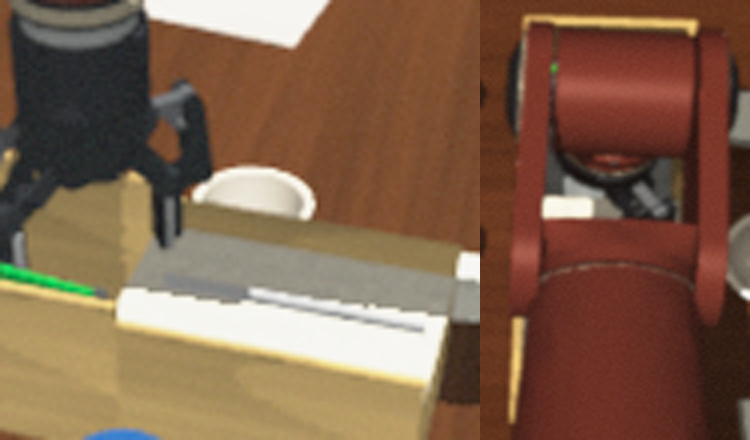

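```bash
python3 -m crank '[{"angular":[0,0,0],"delta_pos":[0,0,0],"gripper":1},{"angular":[0,0,0],"delta_pos":[0.1,-0.13,0],"gripper":1},{"angular":[0,0,0],"delta_pos":[0.15,-0.19,0],"gripper":1},{"angular":[0,0,0],"delta_pos":[0.15,-0.19,0],"gripper":1},{"angular":[0,0,0],"delta_pos":[0.15,-0.19,0],"gripper":1},{"angular":[0,0,0],"delta_pos":[0.15,-0.19,0],"gripper":1},{"angular":[0,0,0],"delta_pos":[0.15,-0.19,0],"gripper":1},{"angular":[0,0,0],"delta_pos":[0.15,-0.19,0],"gripper":1},{"angular":[0,0,0],"delta_pos":[0.12,-0.16,0],"gripper":1},{"angular":[0,0,0],"delta_pos":[0.12,-0.16,0],"gripper":1},{"angular":[0,0,0],"delta_pos":[0.12,-0.16,0],"gripper":1},{"angular":[0,0,0],"delta_pos":[0.12,-0.16,0],"gripper":1}]'
python3 look.py a10
```

```text
time: 12.35
tool_pos: [0.581, 0.0365, 0.0815]
tool_rot: [-0.001, 0.455, 0.891, 0.0]
contact_force: [-1.0, 0.9, -0.5]
gripper_width: 1.0
t 12.35 hatch xy [-48.3   6.1] z 81.5 lean 51.87 tilt [-0.001  0.001] F [-1.   0.9 -0.5] w 1.0 j [-0.07  0.09  1.83  0.    1.23 -0.69]
share per mm hatch+x: [-0.0206  0.0262 -0.    ] +y: [0.0262 0.0206 0.    ]
```

View pics/a10.png

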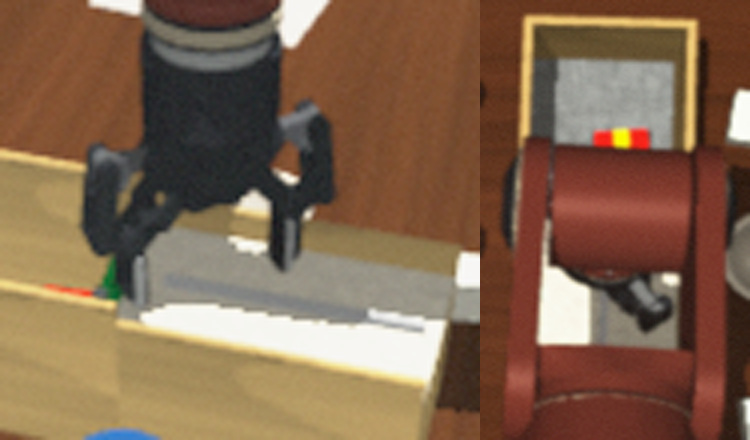

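```bash
python3 -m crank '[{"angular":[0,0,0],"delta_pos":[0.3,-0.38,0],"gripper":1},{"angular":[0,0,0],"delta_pos":[0.4,-0.5,-0.3],"gripper":1},{"angular":[0,0,0],"delta_pos":[0.4,-0.5,-0.9],"gripper":1},{"angular":[0,0,0],"delta_pos":[0.4,-0.5,-0.9],"gripper":1},{"angular":[0,0,0],"delta_pos":[0.4,-0.5,-0.9],"gripper":1},{"angular":[0,0,0],"delta_pos":[0.3,-0.4,-0.9],"gripper":1},{"angular":[0,0,0],"delta_pos":[0,0,0],"gripper":1}]'
python3 look.py a11
```

```text
time: 13.32
tool_pos: [0.4762, 0.0406, 0.2015]
tool_rot: [0.003, 0.455, 0.891, 0.001]
contact_force: [0.0, 0.0, -0.5]
gripper_width: 1.001
t 13.32 hatch xy [-153.1    6.2] z 201.5 lean 51.88 tilt [ 0.006 -0.   ] F [ 0.   0.  -0.5] w 1.0 j [-0.07 -0.3   1.98  0.    1.46 -0.7 ]
share per mm hatch+x: [-0.0206  0.0262  0.0002] +y: [0.0262 0.0206 0.    ]
```

View pics/a11.png

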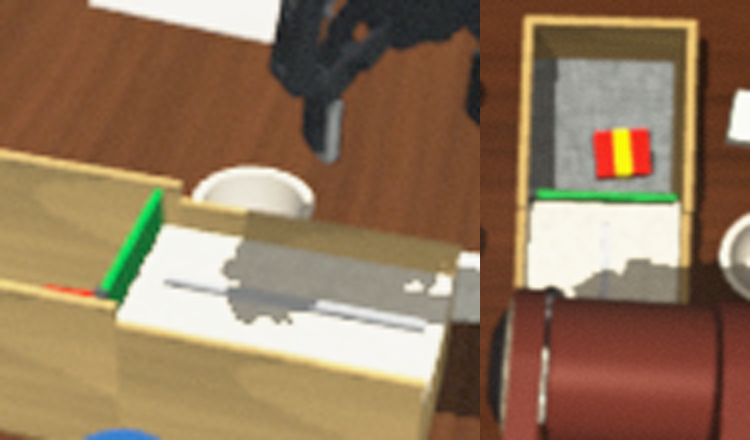

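```bash
python3 -m crank '[{"angular":[0,0,0],"delta_pos":[0,0,-0.5],"gripper":1},{"angular":[0,0,0],"delta_pos":[0,0,0],"gripper":1},{"angular":[0,0,0],"delta_pos":[0,0,0],"gripper":1}]'
python3 -c "
from h import *
h=np.load('hatch.npy')
a=cv2.imread('pics/top0.png');b=grab_frame('top')[:,:,::-1].copy();cv2.imwrite('pics/top9.png',b)
d=cv2.absdiff(a,b).max(2)
for n,(x0,y0,x1,y1) in dict(jar=(275,105,312,145),tin=(274,162,312,196),mortar=(388,162,428,204),flap=(325,156,380,167)).items(): print(n,d[y0:y1,x0:x1].mean().round(1),d[y0:y1,x0:x1].max())
for t in('carton','flap_edge','tin','jar','mortar'): print(t,[(np.round(r['pixel'],1).tolist(),round(r['conf'],2)) for r in landmark_of('top',t)[:4]])
print(W2H(h,ray('top',(357.3,145.5),.036)))
cv2.imwrite('pics/top9c.png',cv2.resize(b[90:260,260:440],None,fx=3,fy=3))
st()
"
```

```text
time: 13.8
tool_pos: [0.4755, 0.0404, 0.2135]
tool_rot: [-0.0, 0.455, 0.891, -0.0]
contact_force: [-0.4, 0.8, -0.2]
gripper_width: 1.002
jar 3.0 13
tin 4.2 16
mortar 23.4 177
flap 2.8 10
carton [([357.2, 145.1], 0.73), ([400.2, 134.3], 0.67)]
flap_edge [([356.9, 142.6], 0.74), ([373.5, 163.9], 0.68)]
tin [([299.4, 183.0], 0.7)]
jar [([292.1, 127.9], 0.73)]
mortar [([403.1, 184.3], 0.78)]
[ 51.54786376 -16.79537843]
t 14.1 hatch xy [-154.    6.] z 213.5 lean 51.89 tilt [-0.  0.] F [ 0.2 -0.4  0.2] w 1.0 j [-0.07 -0.31  1.96  0.    1.49 -0.7 ]
share per mm hatch+x: [-0.0206  0.0262 -0.    ] +y: [0.0262 0.0206 0.    ]
```

View pics/top9c.png

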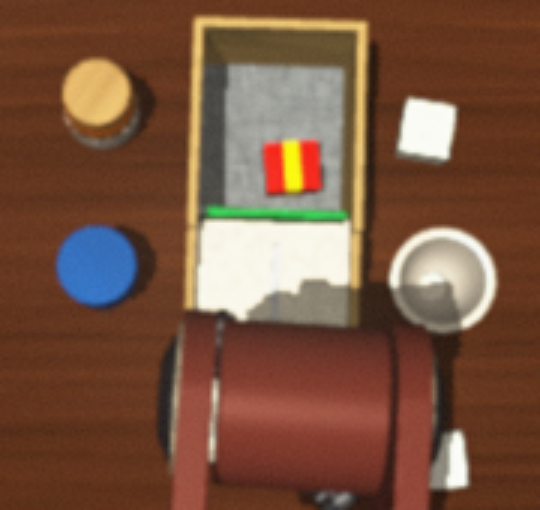

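The top view shows the carton flat on the well floor, at crop pixel (292,166). The flap is shut, pixel-identical to the start. The jar and tin are unchanged. The mortar is in the same place, and its pixel difference comes from the arm's shadow.

```bash
python3 -c "
from plant import *
print(job_done())"
```

```text
the job is handed in; nothing more can be done
None
```

The carton is in the well and the flap has swung shut behind it. I handed the job in at about 14 s.

- **How it was done:** I turned the open gripper about 52° so one finger led down the free lane and the other followed behind the carton. The leading finger opened the flap to about 62° before the carton reached the gap. It held the flap open, wider still, while the other finger pushed the carton off the deck edge. I then backed out along the same path so the flap closed with the finger, and lifted clear. The carton was only ever pushed.
- **Order:** the fingers cannot span the full distance from carton to flap. The carton was therefore nudged part way along its lane before the leading finger reached the flap.
- **Last checks:**
    - The carton lies flat on the well floor, at about hatch (52, -17) mm.
    - The closed flap looks the same as in the first picture, as do the jar and tin. The mortar's outline is in the same place, though the arm's shadow fell across it, so the pixel comparison there is not clean.
    - The robot was touching nothing at the end. Wrist force readings stayed at a few newtons.
- **Disagreements:**
    - In the side picture the open fingertips stood roughly 15 mm higher than the tool data suggested, so I lowered in small steps by eye and by force.
    - In the last check one network's best guess for the flap's edge landed on the carton instead. Its second guess matched the closed flap.

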